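# Build the stepped plant stand on the display plate

### The job

Build a stepped plant stand on the white plate from the three round risers: widest at the bottom, then the middle one, narrowest on top, each lying flat and centred over the plate so that the steps are even, with their crossbars in line so that the hand holes go right through. The narrow riser has been left lying on the wide one, so it will have to come off first. Set every riser down rather than dropping it, and leave the four pots standing undisturbed where they are.

Things in the scene. Friction and masses are not known exactly. Their poses are not given: they have to be found in the camera images.
- plate: white round display plate, fixed to the bench: 190 mm diameter, 25 mm high, flat top. Origin: centre of the underside, at bench height (its top is 25 mm above); z up
- wide_riser: grey plastic round riser, 172 mm diameter, 20 mm thick, loose. A flush crossbar 34 mm wide runs across the middle between two half-moon through holes (116 mm circle; outer rim 28 mm wide). Origin: centre of the underside; x along the crossbar, y across it (pinch the bar along y, fingers down the holes), z up; 0.28 kg; the narrow riser starts on top of it
- middle_riser: pale wooden round riser, 146 mm diameter, 20 mm thick, loose. A flush crossbar 34 mm wide runs across the middle between two half-moon through holes (104 mm circle; outer rim 21 mm wide). Origin: centre of the underside; x along the crossbar, y across it (pinch the bar along y, fingers down the holes), z up; 0.22 kg
- narrow_riser: green plastic round riser, 120 mm diameter, 20 mm thick, loose. A flush crossbar 34 mm wide runs across the middle between two half-moon through holes (92 mm circle; outer rim 14 mm wide). Origin: centre of the underside; x along the crossbar, y across it (pinch the bar along y, fingers down the holes), z up; 0.16 kg
- houseleek: small round terracotta pot with a green rosette plant, leave alone: 62 mm diameter, 80 mm high in all, loose. Origin: centre of the underside; z up
- cane_pot: taupe pot with four bare upright canes, leave alone: pot 104 mm diameter, 95 mm high, canes up to 265 mm high within 30 mm of the axis, loose. Origin: centre of the underside; z up
- heather_pot: taupe pot with a purple heather cushion, leave alone: 96 mm diameter, 127 mm high in all, loose. Origin: centre of the underside; z up
- empty_pots: nest of empty taupe pots, leave alone: 102 mm diameter, 131 mm high, loose. Origin: centre of the underside; z up
There are look-alikes about, which are no part of the job. Of the things shaped like the plate, the white one is meant.

How it is judged:
At the end, for the whole second after the job is handed in: Wide, middle, narrow riser flat on the plate in that order, each within 10 mm of its axis, resting on the one below (4 mm), crossbars in line within 11 degrees; released and at rest; the four pots upright, within 30 mm of their starts (horizontal distance between each of wide_riser, middle_riser, narrow_riser and plate below 0.01 m and z of wide_riser in the frame of plate between 0.021 and 0.029 m and angle between each of wide_riser, middle_riser, narrow_riser's own z axis and vertical below 0.06 rad and linear speed of each of wide_riser, middle_riser, narrow_riser below 0.02 m/s and z of middle_riser in the frame of plate between 0.041 and 0.049 m and z of narrow_riser in the frame of plate between 0.061 and 0.069 m and angle between the x axis of each of middle_riser, narrow_riser and the x axis of wide_riser, either way round below 0.2 rad and distance of each of cane_pot, heather_pot, houseleek, empty_pots from where it was at the start of the episode below 0.03 m and angle between each of cane_pot, heather_pot, houseleek, empty_pots's own z axis and vertical below 0.1 rad); the robot touches nothing.
It fails at once if one of the four pots is shifted more than 30 mm or tipped (distance of any of cane_pot, heather_pot, houseleek, empty_pots from where it was at the start of the episode above 0.03 m or angle between any of cane_pot, heather_pot, houseleek, empty_pots's own z axis and vertical above 0.3 rad).
It fails at once if a riser is dropped: it moves faster than 0.6 m/s (a fall of about 18 mm) with no finger on it ((linear speed of wide_riser above 0.6 m/s and not (contact force between wide_riser and the fingers above 0.05 N)) or (linear speed of middle_riser above 0.6 m/s and not (contact force between middle_riser and the fingers above 0.05 N)) or (linear speed of narrow_riser above 0.6 m/s and not (contact force between narrow_riser and the fingers above 0.05 N))).
It also fails if it takes over 72 s, if anything falls off the work surface, if the arm or the gripper's body presses on something with over 40 N, if the wrist force passes 120 N, or if a joint passes its speed limit or range.

### The arm

A 7-joint arm with a two-finger parallel gripper is mounted at the origin on the work surface. World frame = base frame: x ahead of the robot, y to its left, z up, the work surface at z = 0. Lengths are in m, angles in rad, forces in N, time in s.
With the tool pointing down it reaches from about 0.35 to 0.9 m from the base axis. Payload 7.2 kg.
Tool frame: the origin (TCP) lies on the centre line of the jaws, within the pads' length; the fingertips stand 11 mm ahead of it and the grasp point (between the pads) lies 8 mm behind it (env.tip_extent is the distance from the TCP to the fingertips, in m); z points along the fingers, y is the line along which they close (so a half turn about z gives the same grasp; the last joint's range is limited). The gripper opens to 85 mm and grips with 20 to 120 N. Pads are 22 mm wide; open, the fingers measure 114 mm over their backs; the gripper's body (76 mm by 85 mm) begins 54 mm behind the grasp point. The pads swing forward as they close: fully open they stand 13 mm farther back than shut.
Start: joints at [1.259, 0.411, -0.013, 1.596, 0.006, 1.134, -0.082], TCP at [0.151, -0.607, 0.242] pointing down, gripper open.
Joint ranges: [-2.95, 2.95], [-0.29, 1.99], [-1.47, 1.44], [0.14, 2.54], [-1.03, 4.17], [0.13, 1.85], [-2.86, 2.86]. Speed limits (rad/s): [2.39, 2.39, 3.01, 3.01, 3.14, 3.14, 3.14].

### API

Orientations are given as a unit quaternion [w, x, y, z].
In Python, from bench import env, eyes gives the robot as it stands. The module is installed in compiled form; this text tells all that it offers.
- The arm moves only by the tool send_rows, never from a script. Its argument "commands" is a list that holds one entry, the list of rows, each a list of 6 numbers: the shift along the world's x, y, z scaled (see below), then the turn, a rotation vector about the world's x, y, z scaled (see below). In form: [[[tx, ty, tz, rx, ry, rz], ...]]. A call has 1 to 5 rows; each row is the pose to reach, as a shift and turn from the pose commanded when the call began; what a row does not reach only later rows make up. The controller multiplies each number of a shift by 0.3 m and each number of a turn by 45 degrees. A row lasts 1/12 s, in which the tool goes at most 41.7 mm and 7.16 degrees, less where a joint would pass 70% of its speed; a pose out of reach is approached as far as the arm can. A call with a number of a shift or a turn outside -1 to 1 is refused whole. A call with a gripper value outside its range is refused whole. "hand" is the opening, from -1 (shut) to 1 (fully open), set as the call begins (left out, the last holds). The fingers move at their own pace and stop on an object; "newtons" is the grip in N (left out, the last holds). Time passes only in rows, so rows that repeat a pose let the fingers close. It gives the time, the measured TCP pose, the force, the opening and the grip force at its end, in the units of the state.
- env.get_state(): the state, without advancing time (a new reading comes with each control period).
- eyes.get_image(name): name is "scene" or "top" or "wrist"; returns (picture, depth): 384x512x3 uint8, blue, green, red; 384x512 float32, m along the optical axis (not along the pixel's ray), 0 where there is no reading.
- eyes.get_calibration(name): a dict with "fovy" (degrees; the focal length in pixels is half the picture's height over the tangent of half this angle, whatever the lens; pixels are square), "cx", "cy" (the principal point, pixels), "dist" ([k1, k2, p1, p2, k3] as OpenCV has them; the pictures are not rectified), "rvec" (rotation vector, rad) and "tvec" (3), from world to camera coordinates, as OpenCV has them; the wrist camera has in their place "hand_eye" (4x4, takes a point from camera to tool coordinates, whose origin is the TCP and whose axes are the flange's). Camera axes: x right, y down, z forward; pixel columns grow to the right and rows downward; lengths in m; the calibration is good to about 2 mm. A picture is of the moment at which its call begins: read the wrist's pose just before it. get_calibration takes no time and is no camera call.
- env.hand_in(): hands the job in; it is judged then, once.
The state is a dict: "time_s": time; "joint_positions": joint angles; "qd": joint speeds; "joint_torque": joint torques, N m; "tcp_pos": TCP position; "tcp_rot": TCP orientation; "wrist_force": force on the tool from outside, world axes, zero at the start; "moment": the same for the moment, N m; "opening": opening from 0.0 (shut) to 1.0 (fully open); "gripper_force": force on a finger pad.
Only numpy, scipy, OpenCV 4.12 (cv2) and the standard library are available. Lean on these libraries where they do the work, as an engineer would, in place of code of your own. Each camera call takes 0.05 s, during which the arm holds its last target. There are 200 camera calls.

## Working session

There is one attempt and no reset: what is moved stays moved. The work goes in short steps, Python scripts to look and compute and a tool call to move; the robot and the scene stay as the last step left them, time stands still between calls to the robot, and variables do not carry over. Pictures are saved under pics/ and viewed, at most 10 in all, crops included, and the job is handed in when it is done.

Besides the shell and the picture viewer there is one more tool, called by a JSON object that holds its "api" and its "payload". send_rows: Moves the arm, as the interface text tells. Shifts and turns lie within -1 to 1; 1 stands for 0.3 m of shift or 45 degrees of turn. Its arguments: {"type":"object","properties":{"commands":{"type":"array","items":{"type":"array","items":{"type":"array","items":{"type":"number","minimum":-1,"maximum":1}}}},"hand":{"type":"number"},"newtons":{"type":"number"}},"required":["commands"]}

```bash
mkdir -p pics
cat > h.py <<'E'
import numpy as np, cv2
from bench import env, eyes
from scipy.spatial.transform import Rotation as R
def cam(name, st=None):
    c=eyes.get_calibration(name); f=192/np.tan(np.radians(c["fovy"])/2)
    K=np.array([[f,0,c["cx"]],[0,f,c["cy"]],[0,0,1.]]); D=np.array(c["dist"],float)
    if "rvec" in c:
        Rm=cv2.Rodrigues(np.array(c["rvec"],float))[0]; t=np.array(c["tvec"],float).ravel()
        return K,D,Rm.T,-Rm.T@t
    H=np.array(c["hand_eye"]); q=st["tcp_rot"]; Rt=R.from_quat([q[1],q[2],q[3],q[0]]).as_matrix()
    return K,D,Rt@H[:3,:3],Rt@H[:3,3]+np.array(st["tcp_pos"])
def plane(C,uv,z):
    K,D,Rm,o=C
    p=cv2.undistortPoints(np.asarray(uv,float).reshape(-1,1,2),K,D).reshape(-1,2)
    d=np.c_[p,np.ones(len(p))]@Rm.T
    return o+d*((z-o[2])/d[:,2])[:,None]
def cloud(C,dep):
    K,D,Rm,o=C; h,w=dep.shape
    uv=np.stack(np.meshgrid(np.arange(w),np.arange(h)),-1).reshape(-1,1,2).astype(float)
    p=cv2.undistortPoints(uv,K,D).reshape(-1,2)
    return (o+(np.c_[p,np.ones(len(p))]*dep.reshape(-1,1))@Rm.T).reshape(h,w,3)
E
python3 - <<'E'
from h import *
s=env.get_state(); print(s["time_s"],s["tcp_pos"],s["tcp_rot"],s["opening"],env.tip_extent)
for n in ("top","scene"):
    im,d=eyes.get_image(n); cv2.imwrite(f"pics/{n}0.png",im); np.savez(f"{n}0.npz",im=im,d=d)
    C=cam(n); print(n,C[3],C[2][:,2])
E
```

```text
0.0 [ 0.15072215 -0.60606442  0.24144747] [-7.88862446e-04  9.92575476e-01  1.21627594e-01 -1.72042482e-04] 0.9992999970317455 0.011
top [ 0.34918968 -0.09463484  1.57808719] [ 0.10146619  0.00429777 -0.9948297 ]
scene [ 1.67188197 -0.56751372  1.09863383] [-0.71937541  0.2725401  -0.63892168]
```

View pics/top0.png

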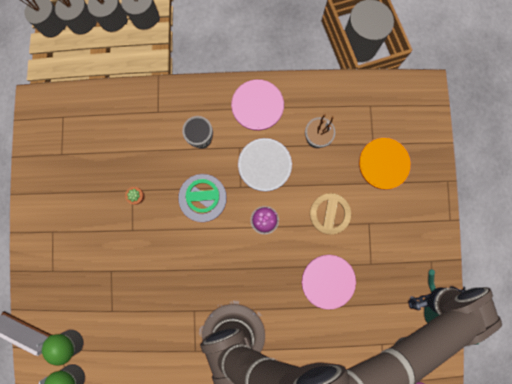

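View pics/scene0.png

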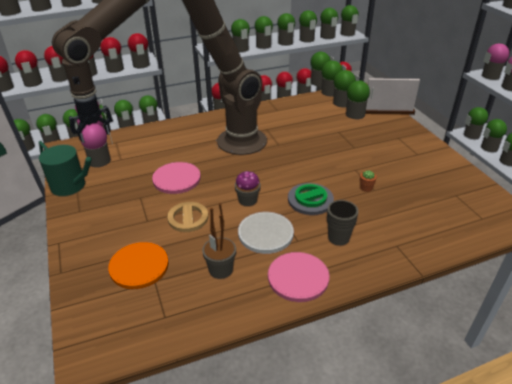

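The top view shows the white plate (265,164), the wide riser with the green narrow one on it (202,197), and the wooden riser (331,213). The pots are the houseleek (134,195), empty pots (198,130), heather (265,220) and canes (320,130). The scene view agrees. Next I'll measure them.

```bash
cat >> h.py <<'E'
from scipy.optimize import least_squares
def circ(P):
    r=least_squares(lambda q:np.hypot(P[:,0]-q[0],P[:,1]-q[1])-q[2],[*P[:,:2].mean(0),.07],loss="soft_l1",f_scale=.002)
    return r.x
def blob(mask,c,rad):
    m=np.zeros(mask.shape,np.uint8); cv2.circle(m,tuple(map(int,c)),rad,255,-1)
    m=cv2.bitwise_and(mask.astype(np.uint8)*255,m)
    cs,hi=cv2.findContours(m,cv2.RETR_CCOMP,cv2.CHAIN_APPROX_NONE)
    i=max((i for i in range(len(cs)) if hi[0][i][3]<0),key=lambda i:cv2.contourArea(cs[i]))
    holes=sorted([cs[j] for j in range(len(cs)) if hi[0][j][3]==i],key=cv2.contourArea)[-2:]
    return m,cs[i].reshape(-1,2),[h.reshape(-1,2) for h in holes]
def axis_angle(C,holes,z):
    # crossbar is perpendicular to the line joining the hole centroids
    c=[]
    for h in holes:
        M=cv2.moments(h.reshape(-1,1,2)); c.append([M["m10"]/M["m00"],M["m01"]/M["m00"]])
    p=plane(C,c,z); d=p[1]-p[0]; a=np.degrees(np.arctan2(d[1],d[0]))
    return (a+90)%180, p[:,:2].mean(0)
E
python3 - <<'E'
from h import *
f=np.load("top0.npz"); im,d=f["im"],f["d"]; C=cam("top"); hsv=cv2.cvtColor(im,cv2.COLOR_BGR2HSV)
for c in [(265,164),(202,197),(216,197),(331,213),(340,213),(225,187),(134,195),(265,220),(198,130),(150,230)]: print(c,hsv[c[1],c[0]],end=';')
P=cloud(C,d); print()
H,S,V=[hsv[...,i].astype(int) for i in range(3)]
ms={"plate":((S<50)&(V>140),(265,164),36,.025),"wide":((S<80)&(V>70)|((H>50)&(H<90)&(S>100)),(202,197),30,.02),
"narrow":((H>50)&(H<90)&(S>100),(202,197),30,.04),"mid":((H>12)&(H<30)&(V>170),(331,213),28,.02)}
for n,(m,c,r,z) in ms.items():
    mm,o,h=blob(m,c,r); q=circ(plane(C,o,z)); print(n,q.round(4),"depth z",np.median(P[mm>0][:,2]).round(4),len(h),[cv2.contourArea(x) for x in h])
    if len(h)==2: print(axis_angle(C,h,z))
for n,c,r in [("house",(134,195),16),("heather",(265,220),20),("empty",(198,130),24),("cane",(320,130),24)]:
    m=np.zeros(d.shape,np.uint8);cv2.circle(m,c,r,1,-1); p=P[(m>0)]; p=p[(p[:,2]>.03)]; (x,y),(w,hh),a=cv2.minAreaRect(p[:,:2].astype(np.float32)*1000); print(n,x,y,w,hh,p[:,2].max())
cv2.imwrite("pics/c.png",cv2.resize(im[90:250,110:370],None,fx=3,fy=3,interpolation=cv2.INTER_CUBIC))
E
```

```text
(265, 164) [165   3 199];(202, 197) [ 74 162 194];(216, 197) [ 74 165 195];(331, 213) [ 18  99 214];(340, 213) [ 14 128 169];(225, 187) [ 13 134 131];(134, 195) [ 49  87 173];(265, 220) [156 119 180];(198, 130) [170  10  78];(150, 230) [ 14 133 136];
plate [ 0.6047 -0.1314  0.095 ] depth z 0.025 0 []
wide [0.4917 0.0955 0.0858] depth z 0.0221 2 [89.5, 121.0]
(np.float64(69.90304054926654), array([0.49849973, 0.09883423]))
narrow [0.4972 0.0926 0.0572] depth z 0.0393 2 [170.5, 174.5]
(np.float64(91.47807766464638), array([0.49688916, 0.09260013]))
mid [ 0.4243 -0.3614  0.0888] depth z 0.0151 2 [116.5, 174.0]
(np.float64(173.45910587100468), array([ 0.41444739, -0.36280462]))
house 437.73809814453125 132.58929443359375 486.8673095703125 61.34342956542969 1.5780871928239923
heather 403.457275390625 -125.18529510498047 93.9164047241211 93.99617004394531 1.5780871928239923
empty 565.4732055664062 -5.4236297607421875 456.98626708984375 100.56002807617188 1.5780871928239923
cane 539.4715576171875 -237.1373291015625 102.26910400390625 470.28546142578125 1.5780871928239923
```

View pics/c.png

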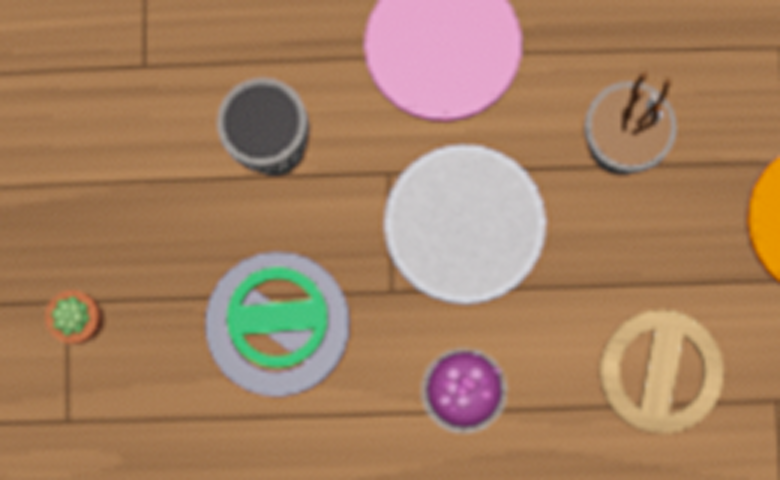

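The crop confirms the layout. The wide riser's crossbar runs diagonally under the green riser, from (250,295) to (310,345). I'll move over the stack and look closer with the wrist camera.

{"api": "send_rows", "payload": {"commands": [[[0.145,0.29,0.01,0,0,0.215],[0.29,0.583,0.02,0,0,0.43],[0.29,0.583,0.02,0,0,0.43],[0.29,0.583,0.02,0,0,0.43],[0.29,0.583,0.02,0,0,0.43]]], "hand": 0.15}}

```text
time_s: 0.52
tcp_pos: [0.2393, -0.4281, 0.2481]
tcp_rot: [-0.001, 0.958, 0.288, 0.0]
wrist_force: [0.5, -0.3, -0.9]
opening: 0.577
gripper_force: 0.0
```

{"api": "send_rows", "payload": {"commands": [[[0.29,0.583,0.02,0,0,0.43],[0.29,0.583,0.02,0,0,0.43],[0.29,0.583,0.02,0,0,0.43],[0.29,0.583,0.02,0,0,0.43],[0.29,0.583,0.02,0,0,0.43]]]}}

```text
time_s: 0.93
tcp_pos: [0.3258, -0.2532, 0.2544]
tcp_rot: [-0.0, 0.896, 0.445, 0.0]
wrist_force: [0.1, -0.6, -0.6]
opening: 0.579
gripper_force: 0.0
```

{"api": "send_rows", "payload": {"commands": [[[0.29,0.583,0,0,0,0.43],[0.29,0.583,0,0,0,0.43],[0.29,0.583,0,0,0,0.43],[0.29,0.583,0,0,0,0.43],[0.29,0.583,0,0,0,0.43]]]}}

```text
time_s: 1.35
tcp_pos: [0.4128, -0.0782, 0.2545]
tcp_rot: [0.0, 0.808, 0.589, 0.001]
wrist_force: [-0.1, -0.9, 0.3]
opening: 0.575
gripper_force: 0.0
```

{"api": "send_rows", "payload": {"commands": [[[0.29,0.583,0,0,0,0.43],[0.29,0.583,0,0,0,0.43],[0.29,0.583,0,0,0,0.43],[0.29,0.583,0,0,0,0.43],[0.29,0.583,0,0,0,0.43]]]}}

```text
time_s: 1.77
tcp_pos: [0.4996, 0.0967, 0.2542]
tcp_rot: [-0.0, 0.698, 0.716, 0.001]
wrist_force: [-0.3, -0.7, 0.0]
opening: 0.579
gripper_force: 0.0
```

Run:
```python
from h import *
s=env.get_state(); print(s["time_s"],s["tcp_pos"],s["tcp_rot"],s["opening"],s["joint_positions"],s["wrist_force"])
print(eyes.get_calibration("wrist")["hand_eye"])
im,d=eyes.get_image("wrist"); cv2.imwrite("pics/w1.png",im); np.savez("w1.npz",im=im,d=d)
f=np.load("top0.npz"); P=cloud(cam("top"),f["d"])
im0=f["im"]; hsv=cv2.cvtColor(im0,cv2.COLOR_BGR2HSV)
for n,c,r in [("house",(134,195),16),("heather",(265,220),20),("empty",(198,130),24),("cane",(320,130),24)]:
    m=np.zeros(f["d"].shape,np.uint8);cv2.circle(m,c,r,1,-1); p=P[(m>0)]; p=p[(p[:,2]>.04)&(p[:,2]<.4)]; (x,y),(w,hh),a=cv2.minAreaRect(p[:,:2].astype(np.float32)*1000); print(n,x,y,w,hh,p[:,2].max())
```

```text
1.7667 [0.4996223  0.09674998 0.25423957] [-4.07129114e-04  6.97737120e-01  7.16353445e-01  6.98126720e-04] 0.5793908862659024 [ 0.33303219  0.28657447 -0.74570875  1.82107747  0.21374408  1.11550304
 -0.46060696] [-0.31619683 -0.6718436   0.03364584]
[[-7.66366631e-04 -9.50045277e-01 -3.12111173e-01  7.96622681e-02]
 [ 9.99999274e-01 -1.01842934e-03  6.44603372e-04  6.89272918e-04]
 [-9.30265566e-04 -3.12110452e-01  9.50045368e-01 -1.31549594e-01]
 [ 0.00000000e+00  0.00000000e+00  0.00000000e+00  1.00000000e+00]]
house 502.4049987792969 332.83197021484375 61.61085510253906 61.89053726196289 0.0838135744595141
heather 404.83807373046875 -124.46286010742188 92.69074249267578 92.37869262695312 0.12798888867388758
empty 710.6586303710938 95.80673217773438 101.60342407226562 99.52037048339844 0.14219080171548248
cane 700.7340698242188 -324.2006530761719 102.25057220458984 103.75952911376953 0.27301221104863505
```

View pics/w1.png

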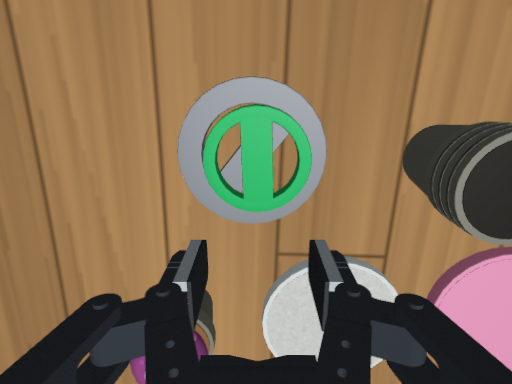

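The wrist view shows the green riser at (257,158) with its bar vertical, lying on the grey one at (252,150), whose bar is diagonal. The empty pots are off to the right. Now precise measurement.

```bash
cat >> h.py <<'E'
MASK={"green":lambda H,S,V:(H>45)&(H<90)&(S>100),"grey":lambda H,S,V:(S<70)&(V>90),"wood":lambda H,S,V:(H>12)&(H<32)&(S<125)&(V>165),"white":lambda H,S,V:(S<40)&(V>140)}
def riser(im,C,col,c,rad,z,fill=None):
    hsv=cv2.cvtColor(im,cv2.COLOR_BGR2HSV).astype(int); m=MASK[col](*[hsv[...,i] for i in range(3)])
    if fill: m=m|MASK[fill](*[hsv[...,i] for i in range(3)])
    mm,o,h=blob(m,c,rad); o=cv2.convexHull(o).reshape(-1,2)
    q=circ(plane(C,o,z)); a=axis_angle(C,h,z) if len(h)==2 else None
    return q.round(4),[cv2.contourArea(x) for x in h],a
E
python3 - <<'E'
from h import *
s=env.get_state(); im=np.load("w1.npz")["im"]; C=cam("wrist",s); P=cloud(C,np.load("w1.npz")["d"])
print(C[0][0,0],P[150,257],P[100,200])
print(riser(im,C,"green",(255,155),85,.04))
print(riser(im,C,"grey",(255,152),85,.02,"green"))
# wide bar: grey pixels inside narrow's holes
f=np.load("top0.npz"); print(riser(f["im"],cam("top"),"wood",(331,213),30,.02))
hsv=cv2.cvtColor(im,cv2.COLOR_BGR2HSV).astype(int); m=MASK["grey"](*[hsv[...,i] for i in range(3)])
n=P[150,257]; q=riser(im,C,"green",(255,155),85,.04)[0]
uv=np.argwhere(m)[:,::-1]; p=plane(C,uv,.02); k=np.hypot(*(p[:,:2]-q[:2]).T)<.036; p=p[k,:2]
print(len(p)); np.save("bar.npy",p)
l=cv2.fitLine(p.astype(np.float32),cv2.DIST_L2,0,.01,.01).ravel(); print(l,np.degrees(np.arctan2(l[1],l[0])))
E
```

```text
323.8190521372224 [0.50129678 0.11305577 0.04068885] [0.43773387 0.16210236 0.01928354]
(array([0.5014, 0.101 , 0.0593]), [1353.0, 1401.0], (np.float64(93.42040773285163), array([0.5012523, 0.1050544])))
(array([0.4956, 0.1031, 0.0853]), [725.0, 1108.0], (np.float64(74.61713764341513), array([0.500709  , 0.10430094])))
(array([ 0.4231, -0.3607,  0.0754]), [187.5, 190.0], (np.float64(168.66370251714636), array([ 0.42120489, -0.36168718])))
478
[0.79694104 0.6040571  0.4911453  0.09957542] 37.16102
```

Run:
```python
from h import *
f=np.load("top0.npz"); print("top",riser(f["im"],cam("top"),"green",(202,197),30,.04),riser(f["im"],cam("top"),"grey",(202,197),30,.02,"green"))
s=env.get_state(); print(s["tcp_pos"],s["tcp_rot"],s["qd"].round(3) if hasattr(s["qd"],"round") else s["qd"])
im,d=eyes.get_image("wrist"); C=cam("wrist",s); np.savez("w2.npz",im=im,d=d)
print(riser(im,C,"green",(255,155),85,.04)); print(riser(im,C,"grey",(255,152),85,.02,"green"))
P=cloud(C,d); hsv=cv2.cvtColor(im,cv2.COLOR_BGR2HSV).astype(int); m=MASK["green"](*[hsv[...,i] for i in range(3)])
p=P[m]; p=p[p[:,2]>.036]; print("green top z",np.median(p[:,2]), cv2.minEnclosingCircle((p[:,:2]*1000).astype(np.float32)))
print("plate",riser(im,C,"white",(330,310),70,.025))
s2=env.get_state(); print(s2["tcp_pos"])
```

```text
top (array([0.4971, 0.0929, 0.0584]), [168.5, 172.0], (np.float64(92.12726334039235), array([0.49673254, 0.09236109]))) (array([0.4918, 0.0954, 0.0868]), [87.0, 125.0], (np.float64(70.37153989827567), array([0.49804927, 0.0985041 ])))
[0.50093177 0.10140718 0.25452628] [-0.00116023  0.69639997  0.71764849  0.00252587] [ 0.063 -0.056  0.024  0.07  -0.055 -0.004  0.152]
(array([0.4998, 0.0956, 0.0593]), [1330.0, 1368.5], (np.float64(93.05402668061045), array([0.49976769, 0.09957812])))
(array([0.4939, 0.0976, 0.0853]), [705.0, 1069.0], (np.float64(73.96856172749509), array([0.49928721, 0.09852144])))
green top z 0.039994673068269704 ((496.5390625, 108.150634765625), 72.2513427734375)
plate (array([ 0.5781, -0.113 ,  0.0656]), [], None)
[0.49968382 0.09853645 0.25412862]
```

{"api": "send_rows", "payload": {"commands": [[[0,0,-0.1,0,0,0],[0,0,-0.2,0,0,0],[0,0,-0.3,0,0,0],[0,0,-0.4,0,0,0],[0,0,-0.4,0,0,0]]]}}

```text
time_s: 2.28
tcp_pos: [0.4953, 0.0911, 0.1293]
tcp_rot: [-0.003, 0.699, 0.715, -0.004]
wrist_force: [-0.9, -0.2, -0.0]
opening: 0.576
gripper_force: 0.0
```

{"api": "send_rows", "payload": {"commands": [[[0,0,0,0,0,0],[0,0,0,0,0,0],[0,0,0,0,0,0],[0,0,0,0,0,0]]]}}

```text
time_s: 2.62
tcp_pos: [0.5, 0.0932, 0.1361]
tcp_rot: [0.001, 0.699, 0.715, 0.001]
wrist_force: [-0.0, 0.4, -0.2]
opening: 0.572
gripper_force: 0.0
```

```bash
cat > look.py <<'E'
from h import *
import sys
def yaw(s): q=s["tcp_rot"]; return np.degrees(2*np.arctan2(q[2],q[1]))
s=env.get_state(); print(s["time_s"],s["tcp_pos"].round(4),yaw(s).round(2),np.round(s["qd"],3).max())
im,d=eyes.get_image("wrist"); C=cam("wrist",s); np.savez("w.npz",im=im,d=d)
cv2.imwrite("pics/w_last.png",im)
E
python3 - <<'E'
from look import *
print(riser(im,C,"green",(255,105),140,.04)); print(riser(im,C,"grey",(255,105),170,.02,"green"))
K,D,Rm,o=C
print(cv2.projectPoints(np.array([[.4985,.0943,.04]]),cv2.Rodrigues(Rm.T)[0],-Rm.T@o,K,D)[0])
E
```

```text
2.6167 [0.5    0.0932 0.1361] 91.35 0.007
(array([0.5001, 0.0993, 0.0571]), [2591.5, 2657.0], (np.float64(93.50734031625862), array([0.49955906, 0.10191152])))
(array([0.494 , 0.0972, 0.0855]), [1402.0, 2071.0], (np.float64(75.02496730407006), array([0.49923603, 0.09905556])))
[[[254.16776786 193.80775677]]]
```

View pics/w_last.png

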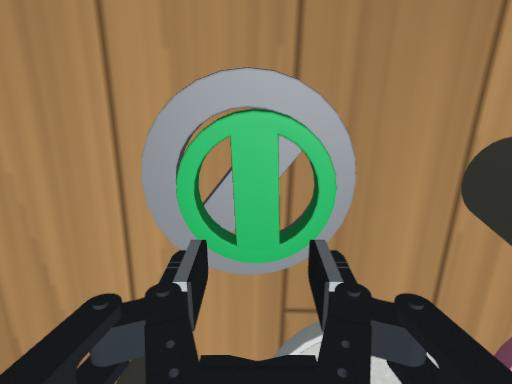

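Now settled. The green riser is centred at about (256,187) with its bar vertical between the fingers, and my search circle clipped it. I'll redo the fit on the saved image.

Run:
```python
from h import *
s=env.get_state(); C=cam("wrist",s); f=np.load("w.npz"); im,d=f["im"],f["d"]
print(s["tcp_pos"],s["time_s"])
print(riser(im,C,"green",(256,187),100,.04)); print(riser(im,C,"grey",(250,170),108,.02,"green"))
```

```text
[0.49972497 0.09311799 0.13581212] 2.6667
(array([0.4994, 0.0957, 0.0593]), [2591.5, 2657.0], (np.float64(93.51649273527255), array([0.49928127, 0.10192125])))
(array([0.4939, 0.0975, 0.0851]), [1402.0, 2071.0], (np.float64(75.03260176972394), array([0.49894967, 0.09905934])))
```

{"api": "send_rows", "payload": {"commands": [[[-0.002,0.008,-0.03,0,0,0.027],[-0.002,0.008,-0.07,0,0,0.027],[-0.002,0.008,-0.12,0,0,0.027],[-0.002,0.008,-0.17,0,0,0.027],[-0.002,0.008,-0.21,0,0,0.027]]]}}

```text
time_s: 3.08
tcp_pos: [0.4975, 0.0953, 0.0694]
tcp_rot: [-0.0, 0.691, 0.723, -0.001]
wrist_force: [-0.4, -0.3, -1.2]
opening: 0.576
gripper_force: 0.0
```

{"api": "send_rows", "payload": {"commands": [[[0,0,-0.04,0,0,0],[0,0,-0.07,0,0,0],[0,0,-0.1,0,0,0],[0,0,-0.12,0,0,0],[0,0,-0.13,0,0,0]]]}}

```text
time_s: 3.5
tcp_pos: [0.498, 0.0955, 0.0314]
tcp_rot: [-0.0, 0.691, 0.723, -0.0]
wrist_force: [-0.9, -0.1, -0.6]
opening: 0.574
gripper_force: 0.0
```

{"api": "send_rows", "payload": {"commands": [[[0,0,0,0,0,0],[0,0,0,0,0,0],[0,0,0,0,0,0]]]}}

```text
time_s: 3.75
tcp_pos: [0.4987, 0.0956, 0.0328]
tcp_rot: [0.0, 0.691, 0.723, 0.0]
wrist_force: [-0.2, -0.3, 0.4]
opening: 0.57
gripper_force: 0.0
```

{"api": "send_rows", "payload": {"commands": [[[0,0,0.003,0,0,0],[0,0,0.003,0,0,0],[0,0,0.003,0,0,0],[0,0,0.003,0,0,0],[0,0,0.003,0,0,0]]], "hand": -1, "newtons": 60}}

```text
time_s: 4.17
tcp_pos: [0.4988, 0.0956, 0.0342]
tcp_rot: [0.001, 0.691, 0.723, 0.001]
wrist_force: [-0.1, -0.5, 5.5]
opening: 0.384
gripper_force: 60.2
```

{"api": "send_rows", "payload": {"commands": [[[0,0,0.01,0,0,0],[0,0,0.03,0,0,0],[0,0,0.06,0,0,0],[0,0,0.1,0,0,0],[0,0,0.15,0,0,0]]]}}

```text
time_s: 4.58
tcp_pos: [0.4979, 0.0955, 0.0791]
tcp_rot: [-0.0, 0.691, 0.723, -0.0]
wrist_force: [0.6, 0.7, -1.3]
opening: 0.384
gripper_force: 59.8
```

Run:
```python
from look import *
```

```text
4.5833 [0.4979 0.0955 0.0791] 92.59 0.357
```

View pics/w_last.png

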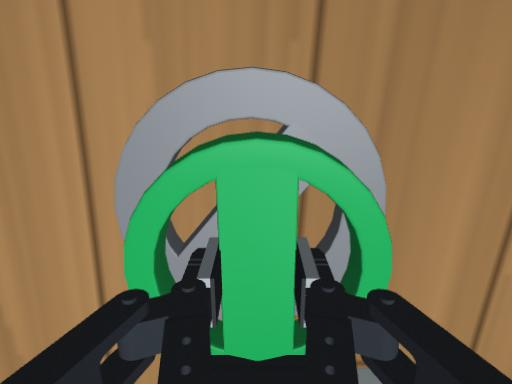

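The narrow riser is held securely by its bar and is clear of the wide one. I'll park it on the bench at about (0.61, 0.25).

{"api": "send_rows", "payload": {"commands": [[[0.03,0.04,0.08,0,0,0],[0.1,0.14,0.14,0,0,0],[0.18,0.25,0.15,0,0,0],[0.25,0.35,0.15,0,0,0],[0.31,0.43,0.15,0,0,0]]]}}

```text
time_s: 5.05
tcp_pos: [0.5928, 0.2271, 0.1248]
tcp_rot: [0.0, 0.691, 0.723, 0.001]
wrist_force: [-0.3, 0.5, -1.1]
opening: 0.381
gripper_force: 60.3
```

{"api": "send_rows", "payload": {"commands": [[[0.04,0.06,-0.04,0,0,0],[0.063,0.087,-0.1,0,0,0],[0.063,0.087,-0.17,0,0,0],[0.063,0.087,-0.22,0,0,0],[0.063,0.087,-0.25,0,0,0]]]}}

```text
time_s: 5.47
tcp_pos: [0.6091, 0.2497, 0.0461]
tcp_rot: [-0.0, 0.691, 0.723, -0.001]
wrist_force: [0.1, -1.4, -3.2]
opening: 0.388
gripper_force: 60.3
```

{"api": "send_rows", "payload": {"commands": [[[0,0,0,0,0,0],[0,0,0,0,0,0],[0,0,0,0,0,0],[0,0,0,0,0,0]]]}}

```text
time_s: 5.8
tcp_pos: [0.611, 0.2507, 0.0497]
tcp_rot: [0.0, 0.691, 0.723, 0.001]
wrist_force: [-0.3, -0.9, -2.9]
opening: 0.378
gripper_force: 60.3
```

{"api": "send_rows", "payload": {"commands": [[[0,0,-0.02,0,0,0],[0,0,-0.045,0,0,0],[0,0,-0.07,0,0,0],[0,0,-0.09,0,0,0],[0,0,-0.1,0,0,0]]]}}

```text
time_s: 6.22
tcp_pos: [0.6094, 0.2502, 0.0166]
tcp_rot: [-0.0, 0.691, 0.723, -0.001]
wrist_force: [-1.1, -0.4, -1.8]
opening: 0.381
gripper_force: 60.4
```

{"api": "send_rows", "payload": {"commands": [[[0,0,-0.006,0,0,0],[0,0,-0.012,0,0,0],[0,0,-0.015,0,0,0],[0,0,-0.018,0,0,0],[0,0,-0.018,0,0,0]]]}}

```text
time_s: 6.63
tcp_pos: [0.61, 0.2506, 0.0142]
tcp_rot: [0.0, 0.691, 0.723, -0.0]
wrist_force: [-5.1, -2.4, 8.9]
opening: 0.383
gripper_force: 61.7
```

{"api": "send_rows", "payload": {"commands": [[[0,0,0,0,0,0],[0,0,0,0,0,0]]]}}

```text
time_s: 6.8
tcp_pos: [0.61, 0.2506, 0.0142]
tcp_rot: [0.0, 0.691, 0.723, -0.0]
wrist_force: [-5.6, -2.4, 8.4]
opening: 0.381
gripper_force: 61.7
```

{"api": "send_rows", "payload": {"commands": [[[0,0,0,0,0,0],[0,0,0,0,0,0],[0,0,0,0,0,0],[0,0,0,0,0,0]]], "hand": 0.15}}

```text
time_s: 7.13
tcp_pos: [0.6104, 0.2507, 0.0129]
tcp_rot: [0.0, 0.691, 0.723, 0.0]
wrist_force: [-0.9, 0.3, 0.7]
opening: 0.578
gripper_force: 0.0
```

{"api": "send_rows", "payload": {"commands": [[[0,0,0.04,0,0,0],[0,0,0.1,0,0,0],[0,0,0.2,0,0,0],[0,0,0.32,0,0,-0.1],[-0.05,-0.07,0.44,0,0,-0.2]]]}}

```text
time_s: 7.55
tcp_pos: [0.5967, 0.2349, 0.145]
tcp_rot: [-0.001, 0.746, 0.666, 0.002]
wrist_force: [0.4, 0.2, 1.3]
opening: 0.572
gripper_force: 0.0
```

{"api": "send_rows", "payload": {"commands": [[[-0.1,-0.13,0.05,0,0,-0.15],[-0.18,-0.24,0.05,0,0,-0.3],[-0.26,-0.34,0.05,0,0,-0.45],[-0.31,-0.41,0.05,0,0,-0.6],[-0.337,-0.447,0.05,0,0,-0.75]]]}}

```text
time_s: 7.97
tcp_pos: [0.4925, 0.0927, 0.1584]
tcp_rot: [0.001, 0.909, 0.417, -0.001]
wrist_force: [0.5, -0.5, -1.3]
opening: 0.571
gripper_force: 0.0
```

{"api": "send_rows", "payload": {"commands": [[[0,0,0,0,0,-0.15],[0,0,0,0,0,-0.25],[0,0,0,0,0,-0.25],[0,0,0,0,0,-0.25],[0,0,0,0,0,-0.25]]]}}

```text
time_s: 8.38
tcp_pos: [0.4951, 0.0971, 0.158]
tcp_rot: [-0.0, 0.943, 0.332, 0.0]
wrist_force: [-0.3, 0.6, -0.1]
opening: 0.578
gripper_force: 0.0
```

Run:
```python
from look import *
for c,r in [((256,170),110),((256,180),120)]: print(riser(im,C,"grey",c,r,.02))
```

```text
8.3833 [0.4951 0.0971 0.158 ] 38.78 0.006
(array([0.4931, 0.0966, 0.0861]), [4223.5, 4431.5], (np.float64(52.83034180758726), array([0.49598982, 0.09993435])))
(array([0.4789, 0.0863, 0.0998]), [4223.5, 4431.5], (np.float64(52.83034180758726), array([0.49598982, 0.09993435])))
```

View pics/w_last.png

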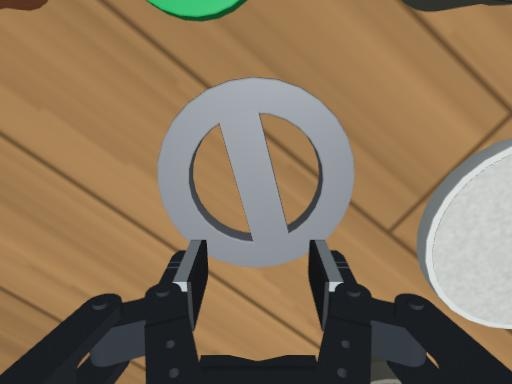

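The grey riser is fully visible, centred at (256,172) and tilted 14° from the tool. I'll align with it, descend and grip.

{"api": "send_rows", "payload": {"commands": [[[-0.008,-0.003,-0.05,0,0,0.15],[-0.008,-0.003,-0.12,0,0,0.311],[-0.008,-0.003,-0.2,0,0,0.311],[-0.008,-0.003,-0.28,0,0,0.311],[-0.008,-0.003,-0.34,0,0,0.311]]], "hand": 0.2}}

```text
time_s: 8.85
tcp_pos: [0.492, 0.0958, 0.0539]
tcp_rot: [-0.0, 0.896, 0.444, -0.001]
wrist_force: [0.1, 0.1, 1.3]
opening: 0.598
gripper_force: 0.0
```

{"api": "send_rows", "payload": {"commands": [[[0,0,-0.04,0,0,0],[0,0,-0.075,0,0,0],[0,0,-0.1,0,0,0],[0,0,-0.12,0,0,0],[0,0,-0.13,0,0,0]]]}}

```text
time_s: 9.27
tcp_pos: [0.4927, 0.096, 0.0163]
tcp_rot: [0.0, 0.896, 0.443, 0.0]
wrist_force: [-1.0, -0.0, 0.6]
opening: 0.605
gripper_force: 0.0
```

{"api": "send_rows", "payload": {"commands": [[[0,0,-0.004,0,0,0],[0,0,-0.008,0,0,0],[0,0,-0.008,0,0,0],[0,0,-0.008,0,0,0]]]}}

```text
time_s: 9.6
tcp_pos: [0.4929, 0.0959, 0.0147]
tcp_rot: [0.0, 0.897, 0.443, 0.0]
wrist_force: [1.0, -0.1, 0.3]
opening: 0.601
gripper_force: 0.0
```

{"api": "send_rows", "payload": {"commands": [[[0,0,0,0,0,0],[0,0,0,0,0,0],[0,0,0,0,0,0],[0,0,0,0,0,0],[0,0,0,0,0,0]]], "hand": -1, "newtons": 80}}

```text
time_s: 10.02
tcp_pos: [0.4928, 0.0959, 0.015]
tcp_rot: [0.0, 0.896, 0.443, 0.0]
wrist_force: [-1.8, -1.4, 8.0]
opening: 0.369
gripper_force: 79.9
```

{"api": "send_rows", "payload": {"commands": [[[0,0,0.01,0,0,0],[0,0,0.04,0,0,0],[0,0,0.1,0,0,0],[0,0,0.18,0,0,0],[0,0,0.26,0,0,0]]]}}

```text
time_s: 10.43
tcp_pos: [0.4918, 0.0958, 0.0931]
tcp_rot: [-0.0, 0.897, 0.443, -0.001]
wrist_force: [0.7, 0.0, -3.0]
opening: 0.374
gripper_force: 79.8
```

Run:
```python
from h import *
def fitp(fn,st,pos_c,rad,box):
    im=np.load(fn)["im"]; C=cam("wrist",st); hsv=cv2.cvtColor(im,cv2.COLOR_BGR2HSV).astype(int)
    m=MASK["white"](*[hsv[...,i] for i in range(3)]).astype(np.uint8)
    M=np.zeros_like(m); x0,y0,x1,y1=box; M[y0:y1,x0:x1]=m[y0:y1,x0:x1]
    cs,_=cv2.findContours(M,cv2.RETR_EXTERNAL,cv2.CHAIN_APPROX_NONE); o=max(cs,key=cv2.contourArea).reshape(-1,2)
    o=o[(o[:,0]>x0+2)&(o[:,0]<x1-3)&(o[:,1]>y0+2)&(o[:,1]<y1-3)]
    P=plane(C,o,.025)
    r=least_squares(lambda q:np.hypot(P[:,0]-q[0],P[:,1]-q[1])-.095,[.605,-.13],loss="soft_l1",f_scale=.001)
    res=np.hypot(P[:,0]-r.x[0],P[:,1]-r.x[1])-.095
    print(fn,circ(P).round(4),r.x.round(4),len(P),np.abs(res).mean(),V0(im,o))
def V0(im,o): return o.min(0),o.max(0)
y=np.radians(38.78/2)
fitp("w.npz",{"tcp_pos":[.4951,.0971,.158],"tcp_rot":[0,np.cos(y),np.sin(y),0]},0,0,(400,100,512,384))
s=env.get_state(); print(s["tcp_pos"],s["opening"],s["gripper_force"])
```

```text
w.npz [ 0.6067 -0.1296  0.0941] [ 0.6076 -0.1303] 236 0.0003550244209915504 (array([425, 147], dtype=int32), array([508, 328], dtype=int32))
[0.4917578  0.0957742  0.09311184] 0.3738802441429868 79.84721302986145
```

{"api": "send_rows", "payload": {"commands": [[[0.025,-0.05,0.02,0,0,0],[0.075,-0.15,0.04,0,0,0],[0.13,-0.26,0.04,0,0,0],[0.185,-0.37,0.04,0,0,0],[0.24,-0.475,0.04,0,0,0]]]}}

```text
time_s: 10.85
tcp_pos: [0.5649, -0.0487, 0.1051]
tcp_rot: [0.0, 0.897, 0.443, 0.0]
wrist_force: [1.4, 0.6, -2.5]
opening: 0.38
gripper_force: 79.9
```

{"api": "send_rows", "payload": {"commands": [[[0.055,-0.1,0,0,0,0],[0.1,-0.19,0,0,0,0],[0.13,-0.255,-0.02,0,0,0],[0.14,-0.277,-0.07,0,0,0],[0.14,-0.277,-0.11,0,0,0]]]}}

```text
time_s: 11.27
tcp_pos: [0.6066, -0.1327, 0.0705]
tcp_rot: [0.0, 0.897, 0.441, -0.0]
wrist_force: [-0.7, 0.2, -4.5]
opening: 0.373
gripper_force: 80.0
```

{"api": "send_rows", "payload": {"commands": [[[0,0,0,0,0,0],[0,0,0,0,0,0],[0,0,0,0,0,0],[0,0,0,0,0,0]]]}}

```text
time_s: 11.6
tcp_pos: [0.6068, -0.1282, 0.0721]
tcp_rot: [0.0, 0.896, 0.444, 0.0]
wrist_force: [0.1, -1.4, -3.4]
opening: 0.372
gripper_force: 79.9
```

{"api": "send_rows", "payload": {"commands": [[[0,-0.005,-0.02,0,0,0],[0,-0.005,-0.04,0,0,0],[0,-0.005,-0.06,0,0,0],[0,-0.005,-0.078,0,0,0],[0,-0.005,-0.09,0,0,0]]]}}

```text
time_s: 12.02
tcp_pos: [0.606, -0.1312, 0.0431]
tcp_rot: [-0.0, 0.897, 0.443, -0.0]
wrist_force: [-0.9, 0.2, -2.7]
opening: 0.376
gripper_force: 80.0
```

{"api": "send_rows", "payload": {"commands": [[[0,0,-0.005,0,0,0],[0,0,-0.01,0,0,0],[0,0,-0.015,0,0,0],[0,0,-0.02,0,0,0],[0,0,-0.02,0,0,0]]]}}

```text
time_s: 12.43
tcp_pos: [0.6066, -0.1312, 0.0401]
tcp_rot: [0.0, 0.897, 0.443, -0.0]
wrist_force: [-6.0, 0.4, 12.5]
opening: 0.372
gripper_force: 81.8
```

{"api": "send_rows", "payload": {"commands": [[[0,0,0,0,0,0],[0,0,0,0,0,0]]]}}

```text
time_s: 12.6
tcp_pos: [0.6066, -0.1312, 0.0401]
tcp_rot: [0.0, 0.897, 0.443, 0.0]
wrist_force: [-6.2, 0.3, 11.6]
opening: 0.373
gripper_force: 81.8
```

{"api": "send_rows", "payload": {"commands": [[[0,0,0,0,0,0],[0,0,0,0,0,0],[0,0,0,0,0,0],[0,0,0,0,0,0]]], "hand": 0.2}}

```text
time_s: 12.93
tcp_pos: [0.6068, -0.1313, 0.0384]
tcp_rot: [0.0, 0.897, 0.443, 0.0]
wrist_force: [0.4, -0.2, 0.3]
opening: 0.601
gripper_force: 0.0
```

{"api": "send_rows", "payload": {"commands": [[[0,0,0.04,0,0,0],[0,0,0.1,0,0,0],[0,0,0.2,0,0,0],[0,0,0.32,0,0,0],[0,0,0.42,0,0,0]]]}}

```text
time_s: 13.35
tcp_pos: [0.6067, -0.131, 0.167]
tcp_rot: [0.0, 0.896, 0.443, 0.0]
wrist_force: [0.7, -0.1, 0.7]
opening: 0.596
gripper_force: 0.0
```

{"api": "send_rows", "payload": {"commands": [[[0,0,0.06,0,0,0],[0,0,0.06,0,0,0],[0,0,0.06,0,0,0],[0,0,0.06,0,0,0],[0,0,0.06,0,0,0]]]}}

```text
time_s: 13.77
tcp_pos: [0.6057, -0.1312, 0.1811]
tcp_rot: [-0.001, 0.897, 0.443, -0.001]
wrist_force: [-0.6, 0.4, 0.3]
opening: 0.597
gripper_force: 0.0
```

Run:
```python
from look import *
```

```text
13.7667 [ 0.6057 -0.1312  0.1811] 52.59 0.006
```

View pics/w_last.png

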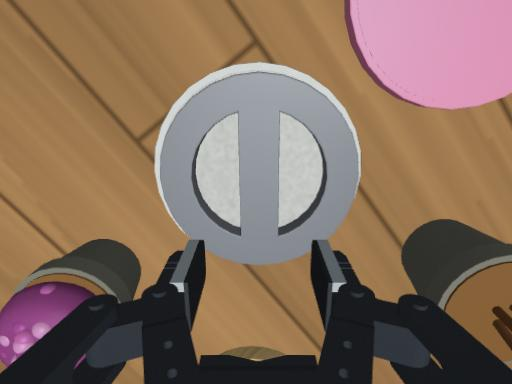

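The wide riser lies on the plate, centred at (258,165) with its bar vertical in tool view. The plate's rim shows at the top and left. I'll quantify the offset.

```bash
cat > chk.py <<'E'
from h import *
def edge(mask,C,z,r,box,g):
    x0,y0,x1,y1=box; M=np.zeros(mask.shape,np.uint8); M[y0:y1,x0:x1]=mask[y0:y1,x0:x1]
    cs,_=cv2.findContours(M,cv2.RETR_EXTERNAL,cv2.CHAIN_APPROX_NONE); o=cv2.convexHull(max(cs,key=cv2.contourArea)).reshape(-1,2)
    full=max(cs,key=cv2.contourArea).reshape(-1,2)
    o=full[(full[:,0]>x0+2)&(full[:,0]<x1-3)&(full[:,1]>y0+2)&(full[:,1]<y1-3)]
    P=plane(C,o,z); q=least_squares(lambda q:np.hypot(P[:,0]-q[0],P[:,1]-q[1])-r,g,loss="soft_l1",f_scale=.0005)
    e=np.hypot(P[:,0]-q.x[0],P[:,1]-q.x[1])-r
    return q.x.round(4),circ(P).round(4),np.median(np.abs(e)).round(5)
E
python3 - <<'E'
from chk import *
f=np.load("w.npz"); im=f["im"]; y=np.radians(52.59/2)
C=cam("wrist",{"tcp_pos":[.6057,-.1312,.1811],"tcp_rot":[0,np.cos(y),np.sin(y),0]})
hsv=cv2.cvtColor(im,cv2.COLOR_BGR2HSV)
for p in [(180,160),(260,170),(162,140),(255,68),(215,160),(345,160)]: print(p,hsv[p[1],p[0]])
H,S,V=[hsv[...,i].astype(int) for i in range(3)]
both=(S<75)&(V>110); grey=both&(S>=18)&(V<185)
print("plate",edge(both,C,.025,.095,(130,40,390,225),[.606,-.13]))
grey=cv2.morphologyEx(grey.astype(np.uint8),cv2.MORPH_OPEN,np.ones((7,7)))
print("wide",edge(grey,C,.045,.086,(130,40,390,225),[.606,-.13]))
m,o,h=blob(grey>0,(258,165),108); print(len(h),[cv2.contourArea(x) for x in h],axis_angle(C,h,.045))
Cc=cam("top"); t,_=eyes.get_image("top"); np.save("top1.npy",t)
cv2.imwrite("pics/g.png",grey*255)
E
```

```text
(180, 160) [108  20 154]
(260, 170) [108  19 159]
(162, 140) [ 78   6 214]
(255, 68) [ 84   6 214]
(215, 160) [ 53   5 197]
(345, 160) [110  20 154]
plate (array([ 0.6069, -0.1307]), array([ 0.6207, -0.1138,  0.076 ]), np.float64(0.00128))
wide (array([ 0.6244, -0.129 ]), array([ 0.5904, -0.1052,  0.0496]), np.float64(0.00692))
2 [16.0, 34.5] (np.float64(40.449776578384444), array([ 0.55464828, -0.14827185]))
```

```bash
cat > radial.py <<'E'
from chk import *
def radial(im,C,c,r0,r1,spec,a0=-200,a1=20):
    """walk outwards; spec: list of (name, maskfn, z, radius): last pixel of run of each mask"""
    hsv=cv2.cvtColor(im,cv2.COLOR_BGR2HSV).astype(int); out={n:[] for n,*_ in spec}
    for a in np.radians(np.arange(a0,a1,1.5)):
        rr=np.arange(r0,r1,.25); u=c[0]+rr*np.cos(a); v=c[1]+rr*np.sin(a)
        ok=(u>=0)&(u<511)&(v>=0)&(v<383); rr,u,v=rr[ok],u[ok],v[ok]
        px=hsv[v.round().astype(int),u.round().astype(int)]
        i=0
        for n,fn,z,r in spec:
            m=fn(*px[i:].T); k=np.argmax(~m) if (~m).any() else 0
            if k==0: continue
            i+=k; out[n].append((u[i-1],v[i-1]))
            j=0
            i=min(i+4,len(px)-1)
    for n,fn,z,r in spec:
        P=plane(C,out[n],z); q=least_squares(lambda q:np.hypot(P[:,0]-q[0],P[:,1]-q[1])-r,P[:,:2].mean(0),loss="soft_l1",f_scale=.0005).x
        e=np.hypot(P[:,0]-q[0],P[:,1]-q[1])-r; print(n,len(P),q.round(4),"free",circ(P).round(4),"res",np.median(np.abs(e)).round(5))
E
python3 - <<'E'
from radial import *
im=np.load("w.npz")["im"]; y=np.radians(52.59/2)
C=cam("wrist",{"tcp_pos":[.6057,-.1312,.1811],"tcp_rot":[0,np.cos(y),np.sin(y),0]})
sp=[("wide",lambda H,S,V:(V<186)&(S>=12)&(S<40),.045,.086),("plate",lambda H,S,V:(V>186)&(S<16),.025,.095)]
radial(im,C,(258,165),85,130,sp)
radial(im,C,(258,165),85,130,sp[:1],-180,180)
s=env.get_state(); print(s["tcp_pos"])
E
```

```text
wide 147 [ 0.6082 -0.1312] free [ 0.6091 -0.1299  0.0847] res 0.00055
plate 123 [ 0.6066 -0.1315] free [ 0.6076 -0.1298  0.0935] res 0.00042
wide 237 [ 0.6088 -0.1306] free [ 0.6092 -0.1297  0.0846] res 0.00119
[ 0.60589559 -0.1311906   0.18101928]
```

{"api": "send_rows", "payload": {"commands": [[[-0.04,-0.05,0,0,0,-0.1],[-0.1,-0.13,0,0,0,-0.25],[-0.17,-0.215,0,0,0,-0.4],[-0.24,-0.3,0,0,0,-0.55],[-0.32,-0.4,0,0,0,-0.7]]]}}

```text
time_s: 14.28
tcp_pos: [0.5098, -0.251, 0.1815]
tcp_rot: [-0.001, 0.983, 0.181, -0.0]
wrist_force: [0.1, -1.6, -0.5]
opening: 0.598
gripper_force: 0.0
```

{"api": "send_rows", "payload": {"commands": [[[-0.08,-0.1,0,0,0,-0.15],[-0.15,-0.19,0,0,0,-0.3],[-0.22,-0.28,0,0,0,-0.45],[-0.26,-0.34,0,0,0,-0.6],[-0.283,-0.363,0,0,0,-0.72]]]}}

```text
time_s: 14.7
tcp_pos: [0.4225, -0.3637, 0.1815]
tcp_rot: [0.0, 0.995, -0.104, -0.001]
wrist_force: [0.3, 0.1, -0.2]
opening: 0.602
gripper_force: 0.0
```

{"api": "send_rows", "payload": {"commands": [[[0,0,0,0,0,0],[0,0,0,0,0,0],[0,0,0,0,0,0],[0,0,0,0,0,0],[0,0,0,0,0,0]]]}}

```text
time_s: 15.12
tcp_pos: [0.4266, -0.3591, 0.1821]
tcp_rot: [-0.0, 0.995, -0.097, 0.0]
wrist_force: [0.1, 0.3, -1.0]
opening: 0.604
gripper_force: 0.0
```

Run:
```python
from look import *
K,D,Rm,o=C
u=cv2.projectPoints(np.array([[.425,-.359,.02]]),cv2.Rodrigues(Rm.T)[0],-Rm.T@o,K,D)[0].ravel(); print(u)
hsv=cv2.cvtColor(im,cv2.COLOR_BGR2HSV)
print(hsv[int(u[1]),int(u[0])],hsv[int(u[1]),int(u[0])+130],riser(im,C,"wood",u,105,.02))
```

```text
15.1167 [ 0.4266 -0.3591  0.1821] -11.12 0.006
[257.753874   175.17328392]
[ 20 100 204] [ 16 130 159] (array([ 0.4232, -0.3593,  0.0727]), [2831.0, 2871.5], (np.float64(167.31848146941513), array([ 0.42516677, -0.35961129])))
```

View pics/w_last.png

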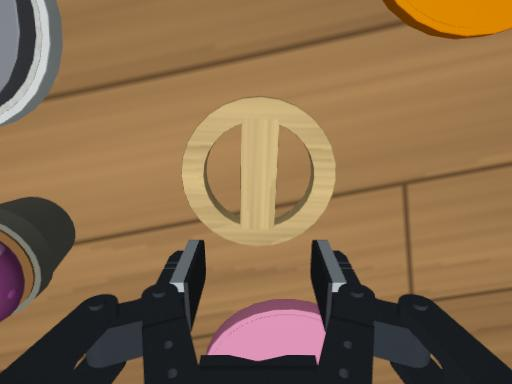

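The wooden riser is centred at (258,171), with its bar about 2° off the tool axis. I'll align, descend and grip.

{"api": "send_rows", "payload": {"commands": [[[-0.011,-0.001,-0.05,0,0,-0.04],[-0.011,-0.001,-0.14,0,0,-0.04],[-0.011,-0.001,-0.24,0,0,-0.04],[-0.011,-0.001,-0.34,0,0,-0.04],[-0.011,-0.001,-0.42,0,0,-0.04]]]}}

```text
time_s: 15.58
tcp_pos: [0.4223, -0.3597, 0.0545]
tcp_rot: [-0.0, 0.994, -0.113, -0.0]
wrist_force: [0.3, 0.0, -0.3]
opening: 0.597
gripper_force: 0.0
```

{"api": "send_rows", "payload": {"commands": [[[0,0,-0.04,0,0,0],[0,0,-0.075,0,0,0],[0,0,-0.1,0,0,0],[0,0,-0.12,0,0,0],[0,0,-0.13,0,0,0]]]}}

```text
time_s: 16.0
tcp_pos: [0.4228, -0.3607, 0.0173]
tcp_rot: [0.0, 0.993, -0.114, 0.0]
wrist_force: [-0.1, 0.5, 0.6]
opening: 0.601
gripper_force: 0.0
```

{"api": "send_rows", "payload": {"commands": [[[0,0,-0.004,0,0,0],[0,0,-0.008,0,0,0],[0,0,-0.008,0,0,0],[0,0,-0.008,0,0,0]]]}}

```text
time_s: 16.33
tcp_pos: [0.4226, -0.3607, 0.0154]
tcp_rot: [0.0, 0.993, -0.114, 0.0]
wrist_force: [-0.5, 0.1, -0.7]
opening: 0.603
gripper_force: 0.0
```

{"api": "send_rows", "payload": {"commands": [[[0,0,0,0,0,0],[0,0,0,0,0,0],[0,0,0,0,0,0],[0,0,0,0,0,0],[0,0,0,0,0,0]]], "hand": -1, "newtons": 80}}

```text
time_s: 16.75
tcp_pos: [0.4226, -0.3605, 0.0157]
tcp_rot: [0.0, 0.993, -0.114, 0.0]
wrist_force: [-1.2, 1.3, 6.4]
opening: 0.377
gripper_force: 80.1
```

{"api": "send_rows", "payload": {"commands": [[[0,0,0.01,0,0,0],[0,0,0.04,0,0,0],[0,0,0.1,0,0,0],[0,0,0.18,0,0,0],[0,0,0.26,0,0,0]]]}}

```text
time_s: 17.17
tcp_pos: [0.4217, -0.3601, 0.0937]
tcp_rot: [-0.0, 0.993, -0.114, -0.001]
wrist_force: [0.3, -0.5, -1.0]
opening: 0.373
gripper_force: 79.6
```

{"api": "send_rows", "payload": {"commands": [[[0,0,0.07,0,0,0],[0,0,0.12,0,0,0],[0,0,0.12,0,0,0],[0,0,0.12,0,0,0],[0,0,0.12,0,0,0]]]}}

```text
time_s: 17.58
tcp_pos: [0.4217, -0.3601, 0.1281]
tcp_rot: [-0.0, 0.993, -0.114, -0.001]
wrist_force: [0.1, 0.9, -2.9]
opening: 0.377
gripper_force: 79.7
```

{"api": "send_rows", "payload": {"commands": [[[0.04,0.05,0,0,0,0.1],[0.1,0.125,0,0,0,0.25],[0.17,0.21,0,0,0,0.4],[0.24,0.3,0,0,0,0.55],[0.31,0.385,0,0,0,0.7]]]}}

```text
time_s: 18.0
tcp_pos: [0.5152, -0.2432, 0.1272]
tcp_rot: [-0.001, 0.987, 0.162, -0.001]
wrist_force: [0.3, -1.0, -2.1]
opening: 0.378
gripper_force: 79.6
```

{"api": "send_rows", "payload": {"commands": [[[0.07,0.09,0,0,0,0.15],[0.14,0.18,0,0,0,0.3],[0.21,0.26,0,0,0,0.45],[0.27,0.34,0,0,0,0.6],[0.305,0.38,-0.03,0,0,0.76]]]}}

```text
time_s: 18.42
tcp_pos: [0.6091, -0.1261, 0.1197]
tcp_rot: [-0.001, 0.895, 0.447, 0.001]
wrist_force: [0.4, 0.3, -2.5]
opening: 0.374
gripper_force: 79.7
```

{"api": "send_rows", "payload": {"commands": [[[0,0,-0.03,0,0,0],[0,0,-0.08,0,0,0],[0,0,-0.1,0,0,0],[0,0,-0.1,0,0,0],[0,0,-0.1,0,0,0]]]}}

```text
time_s: 18.83
tcp_pos: [0.6059, -0.1316, 0.0888]
tcp_rot: [-0.001, 0.897, 0.442, -0.001]
wrist_force: [0.5, -0.8, -2.0]
opening: 0.378
gripper_force: 79.7
```

{"api": "send_rows", "payload": {"commands": [[[0,0,0,0,0,0],[0,0,0,0,0,0],[0,0,0,0,0,0],[0,0,0,0,0,0]]]}}

```text
time_s: 19.17
tcp_pos: [0.6071, -0.1312, 0.0905]
tcp_rot: [0.0, 0.897, 0.442, 0.0]
wrist_force: [-0.8, -0.8, -2.8]
opening: 0.375
gripper_force: 79.7
```

{"api": "send_rows", "payload": {"commands": [[[0,0.001,-0.02,0,0,0],[0,0.001,-0.04,0,0,0],[0,0.001,-0.06,0,0,0],[0,0.001,-0.075,0,0,0],[0,0.001,-0.085,0,0,0]]]}}

```text
time_s: 19.58
tcp_pos: [0.6063, -0.1306, 0.0632]
tcp_rot: [-0.0, 0.897, 0.443, -0.001]
wrist_force: [0.6, 0.5, -3.1]
opening: 0.374
gripper_force: 79.7
```

{"api": "send_rows", "payload": {"commands": [[[0,0,-0.005,0,0,0],[0,0,-0.01,0,0,0],[0,0,-0.015,0,0,0],[0,0,-0.018,0,0,0],[0,0,-0.018,0,0,0]]]}}

```text
time_s: 20.0
tcp_pos: [0.6069, -0.1306, 0.0607]
tcp_rot: [0.0, 0.897, 0.443, -0.0]
wrist_force: [-5.9, 0.7, 12.9]
opening: 0.379
gripper_force: 81.5
```

{"api": "send_rows", "payload": {"commands": [[[0,0,0,0,0,0],[0,0,0,0,0,0]]]}}

```text
time_s: 20.17
tcp_pos: [0.6069, -0.1306, 0.0607]
tcp_rot: [0.0, 0.897, 0.443, -0.0]
wrist_force: [-5.7, 0.8, 12.6]
opening: 0.378
gripper_force: 81.4
```

Contact is as expected. I'll release, lift and check.

{"api": "send_rows", "payload": {"commands": [[[0,0,0,0,0,0],[0,0,0,0,0,0],[0,0,0,0,0,0],[0,0,0,0,0,0]]], "hand": 0.15}}

```text
time_s: 20.5
tcp_pos: [0.607, -0.1307, 0.059]
tcp_rot: [0.0, 0.897, 0.443, 0.0]
wrist_force: [0.2, -0.9, -0.1]
opening: 0.574
gripper_force: 0.0
```

{"api": "send_rows", "payload": {"commands": [[[0,0,0.04,0,0,0],[0,0,0.1,0,0,0],[0,0,0.2,0,0,0],[0,0,0.32,0,0,0],[0,0,0.42,0,0,0]]]}}

```text
time_s: 20.92
tcp_pos: [0.6071, -0.1304, 0.1877]
tcp_rot: [0.0, 0.897, 0.443, 0.0]
wrist_force: [0.6, 0.8, -0.3]
opening: 0.574
gripper_force: 0.0
```

{"api": "send_rows", "payload": {"commands": [[[0,0,0,0,0,0],[0,0,0,0,0,0],[0,0,0,0,0,0],[0,0,0,0,0,0],[0,0,0,0,0,0]]]}}

```text
time_s: 21.33
tcp_pos: [0.6061, -0.1306, 0.1837]
tcp_rot: [-0.001, 0.897, 0.443, -0.001]
wrist_force: [-0.0, -0.2, -0.0]
opening: 0.571
gripper_force: 0.0
```

Run:
```python
from look import *
from radial import radial
print(riser(im,C,"wood",(257,165),125,.065))
K,D,Rm,o=C
u=cv2.projectPoints(np.array([[.6067,-.1305,.065]]),cv2.Rodrigues(Rm.T)[0],-Rm.T@o,K,D)[0].ravel(); print(u)
radial(im,C,u,70,140,[("mid",lambda H,S,V:S>40,.065,.073),("wide",lambda H,S,V:(V<186)&(S>=10)&(S<40),.045,.086),("plate",lambda H,S,V:(V>186)&(S<16),.025,.095)])
```

```text
21.3333 [ 0.6061 -0.1306  0.1837] 52.55 0.002
(array([ 0.6075, -0.1314,  0.0721]), [3772.5, 3793.0], (np.float64(52.520068780774125), array([ 0.60885767, -0.1296617 ])))
[257.30713435 186.20713437]
mid 147 [ 0.6071 -0.132 ] free [ 0.6078 -0.1311  0.0721] res 0.00044
wide 137 [ 0.6081 -0.131 ] free [ 0.6089 -0.1299  0.0848] res 0.00055
plate 95 [ 0.6067 -0.1316] free [ 0.6072 -0.1297  0.0935] res 0.00054
```

View pics/w_last.png

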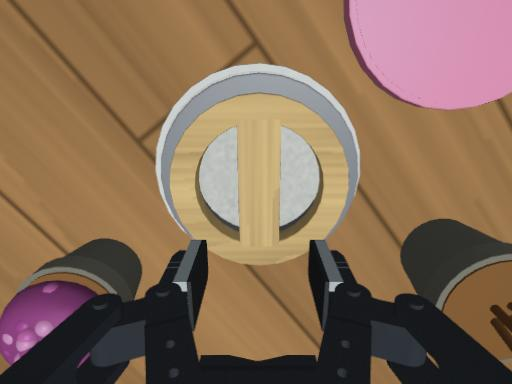

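The wooden riser sits concentric on the grey one with the bars aligned, and all offsets are under 2 mm. Now I'll fetch the narrow riser.

{"api": "send_rows", "payload": {"commands": [[[0,0.05,0,0,0,0.08],[0,0.14,0,0,0,0.18],[0,0.25,0,0,0,0.28],[0.005,0.37,0,0,0,0.38],[0.005,0.49,0,0,0,0.48]]]}}

```text
time_s: 21.8
tcp_pos: [0.608, 0.0173, 0.1842]
tcp_rot: [-0.0, 0.797, 0.604, -0.0]
wrist_force: [0.6, 0.4, 0.3]
opening: 0.574
gripper_force: 0.0
```

{"api": "send_rows", "payload": {"commands": [[[0,0.13,0,0,0,0.1],[0.008,0.26,0,0,0,0.2],[0.008,0.38,0,0,0,0.3],[0.008,0.49,0,0,0,0.4],[0.008,0.6,0,0,0,0.41]]]}}

```text
time_s: 22.22
tcp_pos: [0.6102, 0.198, 0.184]
tcp_rot: [-0.001, 0.689, 0.725, -0.001]
wrist_force: [0.5, -0.6, 0.6]
opening: 0.571
gripper_force: 0.0
```

{"api": "send_rows", "payload": {"commands": [[[0,0.09,0,0,0,0],[0,0.15,0,0,0,0],[0,0.18,0,0,0,0],[0,0.18,0,0,0,0],[0,0.18,0,0,0,0]]]}}

```text
time_s: 22.63
tcp_pos: [0.6107, 0.2495, 0.1842]
tcp_rot: [0.0, 0.691, 0.723, -0.001]
wrist_force: [0.1, -1.3, 0.0]
opening: 0.573
gripper_force: 0.0
```

{"api": "send_rows", "payload": {"commands": [[[0,0,0,0,0,0],[0,0,0,0,0,0],[0,0,0,0,0,0],[0,0,0,0,0,0]]]}}

```text
time_s: 22.97
tcp_pos: [0.6111, 0.2491, 0.1851]
tcp_rot: [0.0, 0.692, 0.722, -0.0]
wrist_force: [-0.4, 0.2, 0.6]
opening: 0.574
gripper_force: 0.0
```

Run:
```python
from look import *
print(riser(im,C,"green",(257,175),110,.02))
```

```text
22.9667 [0.6111 0.2491 0.1851] 92.5 -0.0
(array([0.6109, 0.2506, 0.0594]), [1738.0, 1759.5], (np.float64(93.0544045112044), array([0.61074331, 0.25546368])))
```

{"api": "send_rows", "payload": {"commands": [[[-0.002,0.005,-0.05,0,0,0.002],[-0.002,0.005,-0.14,0,0,0.002],[-0.002,0.005,-0.24,0,0,0.002],[-0.002,0.005,-0.34,0,0,0.002],[-0.002,0.005,-0.43,0,0,0.002]]]}}

```text
time_s: 23.43
tcp_pos: [0.6101, 0.2512, 0.0545]
tcp_rot: [0.0, 0.691, 0.723, -0.0]
wrist_force: [0.2, 0.0, 0.3]
opening: 0.572
gripper_force: 0.0
```

{"api": "send_rows", "payload": {"commands": [[[0,0,-0.04,0,0,0],[0,0,-0.075,0,0,0],[0,0,-0.1,0,0,0],[0,0,-0.12,0,0,0],[0,0,-0.13,0,0,0]]]}}

```text
time_s: 23.85
tcp_pos: [0.6106, 0.2521, 0.0173]
tcp_rot: [0.0, 0.69, 0.723, 0.0]
wrist_force: [-0.4, 0.3, -0.7]
opening: 0.57
gripper_force: 0.0
```

{"api": "send_rows", "payload": {"commands": [[[0,0,-0.004,0,0,0],[0,0,-0.008,0,0,0],[0,0,-0.008,0,0,0],[0,0,-0.008,0,0,0]]]}}

```text
time_s: 24.18
tcp_pos: [0.6105, 0.252, 0.0152]
tcp_rot: [0.0, 0.69, 0.723, 0.0]
wrist_force: [0.3, -0.3, -0.7]
opening: 0.572
gripper_force: 0.0
```

{"api": "send_rows", "payload": {"commands": [[[0,0,0,0,0,0],[0,0,0,0,0,0],[0,0,0,0,0,0],[0,0,0,0,0,0],[0,0,0,0,0,0]]], "hand": -1, "newtons": 60}}

```text
time_s: 24.6
tcp_pos: [0.6105, 0.2521, 0.0153]
tcp_rot: [0.0, 0.69, 0.723, 0.0]
wrist_force: [-1.4, -0.2, 6.0]
opening: 0.374
gripper_force: 61.8
```

{"api": "send_rows", "payload": {"commands": [[[0,0,0.01,0,0,0],[0,0,0.04,0,0,0],[0,0,0.1,0,0,0],[0,0,0.18,0,0,0],[0,0,0.28,0,0,0]]]}}

```text
time_s: 25.02
tcp_pos: [0.6088, 0.2511, 0.0979]
tcp_rot: [-0.001, 0.69, 0.724, -0.002]
wrist_force: [1.1, 1.3, -3.0]
opening: 0.387
gripper_force: 60.9
```

{"api": "send_rows", "payload": {"commands": [[[0,0,0.12,0,0,0],[0,0,0.24,0,0,0],[0,0,0.34,0,0,0],[0,0,0.36,0,0,0],[0,0,0.36,0,0,0]]]}}

```text
time_s: 25.43
tcp_pos: [0.611, 0.2525, 0.2097]
tcp_rot: [0.001, 0.69, 0.723, 0.002]
wrist_force: [-0.4, -0.1, -2.7]
opening: 0.38
gripper_force: 61.0
```

{"api": "send_rows", "payload": {"commands": [[[0,-0.04,0,0,0,-0.07],[0,-0.11,0,0,0,-0.16],[0,-0.2,0,0,0,-0.25],[0,-0.3,0,0,0,-0.35],[-0.003,-0.41,0,0,0,-0.45]]]}}

```text
time_s: 25.85
tcp_pos: [0.6078, 0.1281, 0.2042]
tcp_rot: [-0.001, 0.807, 0.59, -0.001]
wrist_force: [1.1, 0.3, -1.3]
opening: 0.383
gripper_force: 61.0
```

{"api": "send_rows", "payload": {"commands": [[[0,-0.11,0,0,0,-0.1],[-0.003,-0.22,0,0,0,-0.2],[-0.007,-0.33,0,0,0,-0.3],[-0.007,-0.44,0,0,0,-0.4],[-0.007,-0.55,0,0,0,-0.441]]]}}

```text
time_s: 26.27
tcp_pos: [0.6056, -0.0381, 0.2044]
tcp_rot: [-0.001, 0.898, 0.441, -0.002]
wrist_force: [0.1, -1.0, -2.9]
opening: 0.384
gripper_force: 61.0
```

{"api": "send_rows", "payload": {"commands": [[[0,-0.1,0,0,0,0],[0,-0.19,-0.02,0,0,0],[0,-0.26,-0.07,0,0,0],[0,-0.3,-0.14,0,0,0],[0,-0.315,-0.2,0,0,0]]]}}

```text
time_s: 26.68
tcp_pos: [0.6052, -0.1345, 0.1434]
tcp_rot: [-0.0, 0.897, 0.441, -0.002]
wrist_force: [0.5, -0.9, -2.3]
opening: 0.381
gripper_force: 61.0
```

{"api": "send_rows", "payload": {"commands": [[[0,0,-0.06,0,0,0],[0,0,-0.12,0,0,0],[0,0,-0.13,0,0,0],[0,0,-0.13,0,0,0],[0,0,-0.13,0,0,0]]]}}

```text
time_s: 27.1
tcp_pos: [0.6068, -0.1304, 0.1072]
tcp_rot: [-0.0, 0.896, 0.443, -0.0]
wrist_force: [-0.1, -1.3, -0.5]
opening: 0.379
gripper_force: 60.8
```

{"api": "send_rows", "payload": {"commands": [[[0,0,0,0,0,0],[0,0,0,0,0,0],[0,0,0,0,0,0],[0,0,0,0,0,0]]]}}

```text
time_s: 27.43
tcp_pos: [0.6074, -0.1307, 0.1083]
tcp_rot: [0.0, 0.897, 0.443, 0.0]
wrist_force: [-0.8, 0.7, -2.8]
opening: 0.377
gripper_force: 60.8
```

{"api": "send_rows", "payload": {"commands": [[[0,0.001,-0.015,0,0,0],[0,0.001,-0.035,0,0,0],[0,0.001,-0.055,0,0,0],[0,0.001,-0.07,0,0,0],[0,0.001,-0.078,0,0,0]]]}}

```text
time_s: 27.85
tcp_pos: [0.6065, -0.1303, 0.0829]
tcp_rot: [-0.0, 0.897, 0.443, -0.001]
wrist_force: [-0.1, -0.3, -2.3]
opening: 0.381
gripper_force: 60.9
```

{"api": "send_rows", "payload": {"commands": [[[0,0,-0.004,0,0,0],[0,0,-0.008,0,0,0],[0,0,-0.013,0,0,0],[0,0,-0.018,0,0,0],[0,0,-0.018,0,0,0]]]}}

```text
time_s: 28.27
tcp_pos: [0.6073, -0.1304, 0.0803]
tcp_rot: [0.0, 0.897, 0.443, 0.0]
wrist_force: [-5.5, 0.4, 9.4]
opening: 0.377
gripper_force: 62.3
```

{"api": "send_rows", "payload": {"commands": [[[0,0,0,0,0,0],[0,0,0,0,0,0]]]}}

```text
time_s: 28.43
tcp_pos: [0.6074, -0.1304, 0.0803]
tcp_rot: [0.0, 0.897, 0.443, 0.0]
wrist_force: [-4.1, 0.5, 9.5]
opening: 0.376
gripper_force: 62.3
```

{"api": "send_rows", "payload": {"commands": [[[0,0,0,0,0,0],[0,0,0,0,0,0],[0,0,0,0,0,0],[0,0,0,0,0,0]]], "hand": 0.15}}

```text
time_s: 28.77
tcp_pos: [0.6073, -0.1304, 0.0788]
tcp_rot: [0.0, 0.897, 0.443, 0.0]
wrist_force: [-0.0, -0.3, 0.8]
opening: 0.576
gripper_force: 0.0
```

{"api": "send_rows", "payload": {"commands": [[[0,0,0.04,0,0,0],[0,0,0.1,0,0,0],[0,0,0.2,0,0,0],[0,0,0.32,0,0,0],[0,0,0.42,0,0,0]]]}}

```text
time_s: 29.18
tcp_pos: [0.6073, -0.1301, 0.2076]
tcp_rot: [0.0, 0.896, 0.443, 0.0]
wrist_force: [0.4, -0.9, 0.4]
opening: 0.571
gripper_force: 0.0
```

{"api": "send_rows", "payload": {"commands": [[[0,0,0,0,0,0],[0,0,0,0,0,0],[0,0,0,0,0,0],[0,0,0,0,0,0],[0,0,0,0,0,0]]]}}

```text
time_s: 29.6
tcp_pos: [0.6064, -0.1303, 0.2035]
tcp_rot: [-0.001, 0.897, 0.443, -0.001]
wrist_force: [0.5, -0.1, 0.1]
opening: 0.576
gripper_force: 0.0
```

Run:
```python
from look import *
from radial import radial
print(riser(im,C,"green",(257,195),125,.085))
K,D,Rm,o=C
u=cv2.projectPoints(np.array([[.6067,-.1312,.085]]),cv2.Rodrigues(Rm.T)[0],-Rm.T@o,K,D)[0].ravel(); print(u)
g=lambda H,S,V:(H>45)&(S>100)
radial(im,C,u,66,140,[("narrow",g,.085,.06),("mid",lambda H,S,V:(S>40)&(H<40),.065,.073),("wide",lambda H,S,V:(V<186)&(S>=10)&(S<40),.045,.086),("plate",lambda H,S,V:(V>186)&(S<16),.025,.095)])
P=cloud(C,d); hsv=cv2.cvtColor(im,cv2.COLOR_BGR2HSV).astype(int)
p=P[g(*[hsv[...,i] for i in range(3)])]; p=p[p[:,2]>.075]; print(np.median(p[:,2]), np.percentile(p[:,2],[5,95]), np.linalg.lstsq(np.c_[p[:,:2],np.ones(len(p))],p[:,2],rcond=None)[0])
f=np.load("top0.npz"); dt=eyes.get_image("top")[1]; Pt=cloud(cam("top"),dt)
for n,c,r in [("house",(134,195),16),("heather",(265,220),20),("empty",(198,130),24),("cane",(320,130),24)]:
    m=np.zeros(dt.shape,np.uint8);cv2.circle(m,c,r,1,-1); p=Pt[(m>0)]; p=p[(p[:,2]>.04)&(p[:,2]<.3)]; print(n,cv2.minAreaRect(p[:,:2].astype(np.float32)*1000)[0])
```

```text
29.6 [ 0.6064 -0.1303  0.2035] 52.59 0.002
(array([ 0.6079, -0.1312,  0.0593]), [2262.0, 2284.0], (np.float64(52.96510550488198), array([ 0.61161348, -0.1263922 ])))
[257.71614332 187.41743191]
narrow 147 [ 0.6075 -0.1319] free [ 0.6082 -0.1308  0.0589] res 0.00063
mid 142 [ 0.6071 -0.1319] free [ 0.6077 -0.1312  0.0722] res 0.00041
wide 138 [ 0.6081 -0.131 ] free [ 0.6088 -0.13    0.0849] res 0.00061
plate 107 [ 0.6066 -0.1315] free [ 0.6073 -0.1297  0.0935] res 0.00059
0.08514962844214284 [0.08344488 0.11420866] [-0.0788116   0.12150008  0.15082425]
house (502.3612060546875, 333.2396545410156)
heather (400.7769775390625, -93.94241333007812)
empty (710.973876953125, 95.19921875)
cane (699.5321655273438, -323.41192626953125)
```

All three risers are concentric within 2 mm, with the bars aligned. The heather reading is probably the arm passing through the top view, so I'll check it and then hand in.

Run:
```python
from h import *
for dt in (np.load("top0.npz")["d"],eyes.get_image("top")[1]):
    Pt=cloud(cam("top"),dt); m=np.zeros(dt.shape,np.uint8);cv2.circle(m,(265,220),17,1,-1)
    p=Pt[m>0]; p=p[(p[:,2]>.04)&(p[:,2]<.135)]; print(len(p),p.min(0),p.max(0),np.median(p,0))
```

```text
616 [ 0.35824155 -0.17085217  0.06583085] [ 0.45100603 -0.07789751  0.12798889] [ 0.40193348 -0.12447626  0.11020885]
194 [ 0.35906096 -0.11131409  0.06572926] [ 0.44469768 -0.07796815  0.12228466] [ 0.40003584 -0.09774345  0.10703859]
```

The heather's visible edges haven't moved (left rim y = -0.078, x minimum 0.359). The rest was hidden by the arm.

```bash
python3 -c "
from bench import env
print(env.hand_in())"
```

```text
the job is handed in; nothing more can be done
None
```

I built the stand and handed it in: the wide, middle and narrow risers sit on the white plate within about 2 mm of its axis, crossbars in line to about 1°, and the pots are where they started (the heather was partly hidden by the arm in the last check).

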